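# Set the bench centre's tailstock and hold its sprung quill back

### The arm

A 7-joint arm with a two-finger parallel gripper is mounted at the origin on a cart in front of the work surface, level with it; the furniture and walls round the work are solid. World frame = base frame: x ahead of the robot, y to its left, z up, the work surface at z = 0. Lengths are in m, angles in rad, forces in N, time in s.
With the tool pointing down it reaches from about 0.425 to 0.925 m from the base axis. Payload 6.8 kg.
Tool frame: the origin (TCP) lies on the centre line of the jaws, within the pads' length; the fingertips stand bot.tip_reach ahead of it and the grasp point (between the pads) lies 3 mm ahead of it (bot.tip_reach is the distance from the TCP to the fingertips, in m); z points along the fingers, y is the line along which they close (so a half turn about z gives the same grasp; the last joint's range is limited). The gripper opens to 85 mm and grips with 20 to 120 N. Pads are 22 mm wide; open, the fingers measure 114 mm over their backs; the gripper's body (76 mm by 85 mm) begins 54 mm behind the grasp point. The pads swing forward as they close: fully open they stand 13 mm farther back than shut.
Start: joints at [1.044, 0.477, 0.022, 1.555, -0.011, 1.109, -0.083], TCP at [0.275, -0.617, 0.253] pointing down, gripper open.
Joint ranges: [-2.96, 2.96], [-0.34, 2.1], [-1.41, 1.46], [0.24, 2.44], [-1.37, 4.51], [0.17, 1.92], [-2.96, 2.96]. Speed limits (rad/s): [2.39, 2.39, 3.14, 3.14, 3.14, 3.14, 3.14].

### API

Orientations are given as a unit quaternion [w, x, y, z].
In Python, from station import bot gives the robot as it stands.
- The arm moves only by the tool jog_arm, never from a script. Its argument "deltas" is a list of rows, each a list of 7 numbers: the shift along the world's x, y, z in m, then the turn, a rotation vector about the world's x, y, z in rad, then the opening, from 0 (shut) to 1 (fully open). In form: [[x, y, z, rx, ry, rz, grip], ...]. A call has 1 to 10 rows; each row shifts and turns the commanded pose from where the row before left it; what a row does not reach is not made up. A row lasts 1/10 s, in which the tool goes at most 50 mm and 8.59 degrees, less where a joint would pass 70% of its speed; a pose out of reach is approached as far as the arm can. A call with a gripper value outside its range is refused whole. The fingers move at their own pace and stop on an object; "newtons" is the grip in N (left out, the last holds). Time passes only in rows, so rows that do not move let the fingers close. It gives the time, the measured TCP pose, the force, the opening and the grip force at its end, in the units of the state.
- bot.get_obs(): the state, without advancing time (a new reading comes with each control period).
- bot.read_camera(name): name is "side" or "top"; returns a dict with "img" (384x512x3 uint8, red, green, blue), "K" (3x3 intrinsics, pixels), "eye" and "attitude" of the camera in the world. Camera axes: x right, y down, z forward; pixel columns grow to the right and rows downward; lengths in m; the calibration is good to about 2 mm. A picture is of the moment at which its call begins. There is no depth.
- bot.hand_in(): hands the job in; it is judged then, once.
The state is a dict: "t": time; "q": joint angles; "joint_vel": joint speeds; "joint_torque": joint torques, N m; "eef_pos": TCP position; "tool_rot": TCP orientation; "contact_force": force on the tool from outside, world axes, zero at the start; "torque": the same for the moment, N m; "gripper_width": opening from 0.0 (shut) to 1.0 (fully open); "grasp_force": force on a finger pad.
Only numpy, scipy, OpenCV 4.12 (cv2) and the standard library are available. Lean on these libraries where they do the work, as an engineer would, in place of code of your own. Each camera call takes 0.05 s, during which the arm holds its last target. There are 200 camera calls.

### The job

Get the small bench centre on the left granite plate ready for the next part: slide the tailstock by its black upright grip until its pointer lines up with the line on the yellow index clip, without shifting the clip. Then swing the red-knobbed lever round against its spring until it is fully on its stop pin, drawing the sprung centre back, and keep holding it there so that a colleague can load the part: the program finishes while the robot still holds the lever on its stop with the tailstock still at the clip. Leave the micrometer, the bearing and the plug gauge lying where they are.

Things in the scene. Friction and masses are not known exactly. Their poses are not given: they have to be found in the camera images.
- bench_centre: bench centre, fixed during the job: grey bed 270 mm long (its y), 117 mm wide (x), with steel ways, an aluminium scale on a ledge along its front (-x) side, a fixed headstock at its -y end and a sliding tailstock toward +y. Origin: underside, near the middle; x away from the robot's side, y along the bed from headstock to tailstock, z up.
- tailstock (a joint): position of the tailstock along the bed in m, 0 nearest the headstock, growing toward the bed's +y, travel 88 mm. It slides stiffly (about 12 N) and stays where it is left.
- index_clip (a joint): position of the yellow index clip along the bed in m, on the same zero and direction as the tailstock: the pointer lines up with the clip's line when both values are equal. The clip sits tightly on the scale ledge and is to be left alone.
- tail_grip (a point): centre of the top face of the tailstock's black upright grip, 80 mm above the bed's underside: a post 14 mm wide along the bed (y), 18 mm along x, free for 38 mm down from its top, on the robot's side of the grey housing with a 16 mm gap between (housing 42 x 46 mm, 10 mm higher than the grip). Axes as the bed's.
- tail_pointer (a point): tip of the tailstock's small red pointer over the scale. Axes as the bed's.
- clip_line (a point): rear end of the black line on top of the yellow index clip (12 mm wide, 18 mm deep), just in front of the pointer's path. Axes as the bed's.
- lever_pivot (a point): vertical pivot axis of the lever, at the middle of the flat top of the tailstock's housing; the steel stop pin stands beside it. Moves with the tailstock.
- lever (a joint): lever angle in rad: 0 at rest, held by its spring, pointing rearward, 65 degrees off the bed's +y; grows counter-clockwise seen from above up to 1.134 on the stop pin, where it points straight along the bed's +y. Spring: about 4 N at the knob at rest, 8 N at the stop; it flies back when let go. Turning it draws the tailstock's centre back 12 mm.
- lever_arm: the lever: steel arm 10 mm wide with a red knob. Origin on the pivot axis, y along the arm toward the knob, z up.
- lever_knob (a point): middle of the graspable height of the lever's upright red knob, on its axis 72 mm from the pivot axis; the knob is round, 14 to 16 mm in diameter and 34 mm tall, its top 13 mm above this point and its foot 21 mm below it. x, y, z axes as the lever arm's.
- micrometer: micrometer, 48 x 125 x 14 mm, lying at the left edge of the plate; bystander. Origin under its middle.
- bearing: ball bearing, 42 mm in diameter, 12 mm high, lying in front of the bench centre; bystander. Origin under its middle.
- plug_gauge: plug gauge, 22 x 116 x 19 mm, lying behind the bench centre; bystander. Origin under its middle.
- granite_stand_1: the black granite plate (338 x 420 mm, top at z = 0.002 m) that carries the work, with a comparator column at its rear right corner: column axis about 0.11 m behind and 0.15 m to the right of this origin, hand wheel up to 0.35 m above the plate, bracket reaching 0.06 m forward of the axis. Fixed; keep the arm clear of the column. Origin: under the plate.

How it is judged:
By the outcome, as a careful person would: the job done as asked, in the order asked, and still so for the second after the job is handed in, while the arm keeps its last pose, push and grip.
It also fails if it takes over 51 s, if anything falls off the work surface, if the arm or the gripper's body presses on something with over 40 N, if the wrist force passes 120 N, or if a joint passes its speed limit or range.

## Working session

There is one attempt and no reset: what is moved stays moved. The work goes in short steps, Python scripts to look and compute and a tool call to move; the robot and the scene stay as the last step left them, time stands still between calls to the robot, and variables do not carry over. Pictures are saved under pics/ and viewed, at most 10 in all, crops included, and the job is handed in when it is done.

Besides the shell and the picture viewer there is one more tool, called after ">>>" by a JSON object that holds its "fn" and its "kwargs", one argument or row to a line. jog_arm: Moves the arm, as the interface text tells. Its arguments: {"type":"object","properties":{"deltas":{"type":"array"},"newtons":{"type":"number"}},"required":["deltas"]}

```bash
ls; mkdir -p pics; cat > h.py <<'E'
import numpy as np, cv2
from station import bot
from scipy.spatial.transform import Rotation as R
def rot(c):
    a=np.array(c["attitude"],float)
    return a if a.shape==(3,3) else R.from_quat(a,scalar_first=True).as_matrix()
def ray(c,uv):
    d=rot(c)@np.linalg.inv(c["K"])@np.array([uv[0],uv[1],1.0]); return np.array(c["eye"],float),d/np.linalg.norm(d)
def onz(c,uv,z):
    o,d=ray(c,uv); return o+d*(z-o[2])/d[2]
def tri(c1,p1,c2,p2):
    o1,d1=ray(c1,p1);o2,d2=ray(c2,p2)
    s=np.linalg.lstsq(np.c_[d1,-d2],o2-o1,rcond=None)[0]
    a,b=o1+s[0]*d1,o2+s[1]*d2; return (a+b)/2,np.linalg.norm(a-b)
def proj(c,X):
    p=c["K"]@(rot(c).T@(np.array(X)-c["eye"])); return p[:2]/p[2]
def snap(n,f):
    c=bot.read_camera(n); cv2.imwrite(f"pics/{f}.png",cv2.cvtColor(c["img"],cv2.COLOR_RGB2BGR)); np.savez(f"pics/{f}.npz",**c); return c
def load(f): return dict(np.load(f"pics/{f}.npz"))
E
python3 - <<'E'
from h import *
for n in("side","top"):
    c=snap(n,n+"0"); print(n,c["eye"],c["attitude"],c["K"])
a,b=[cv2.imread(f"pics/{n}0.png") for n in("side","top")]
cv2.imwrite("pics/both.png",cv2.resize(np.vstack([a,b]),None,fx=.78,fy=.78))
print(bot.get_obs(),bot.tip_reach)
E
```

```text
pics
side [ 0.45725075 -0.38926123  0.52656511] [-0.47910609  0.87742187 -0.01617583  0.01807098] [[415.92282336   0.         254.54747999]
 [  0.         415.92282336 187.84976204]
 [  0.           0.           1.        ]]
top [0.36943307 0.32032994 0.91527826] [-0.06125877  0.70595526 -0.70406118  0.04660882] [[420.79478454   0.         256.58815966]
 [  0.         420.79478454 192.01834355]
 [  0.           0.           1.        ]]
{'t': 0.1, 'q': array([ 1.04394611,  0.47771555,  0.02234287,  1.55632979, -0.01148286,
        1.1093817 , -0.08309383]), 'joint_vel': array([ 6.43414716e-04, -2.40995640e-03,  1.66283677e-03, -2.89857183e-03,
       -1.30687473e-03, -5.85415951e-05,  1.24433485e-03]), 'joint_torque': array([ 4.97357207e-03, -5.97752881e+01,  1.61375787e+00, -2.81952435e+01,
        1.28469543e-02,  5.02397350e-03, -1.89336367e-05]), 'eef_pos': array([ 0.27424668, -0.61621685,  0.25243385]), 'tool_rot': array([-8.17088670e-04,  9.78157111e-01,  2.07865195e-01, -2.45134592e-04]), 'contact_force': array([-0.47847143,  0.16245683, -0.21184398]), 'torque': array([-0.02181199, -0.02166298, -0.03285427]), 'grasp_force': 0.0, 'gripper_width': 1.0009447129159563} 0.022
```

View pics/both.png

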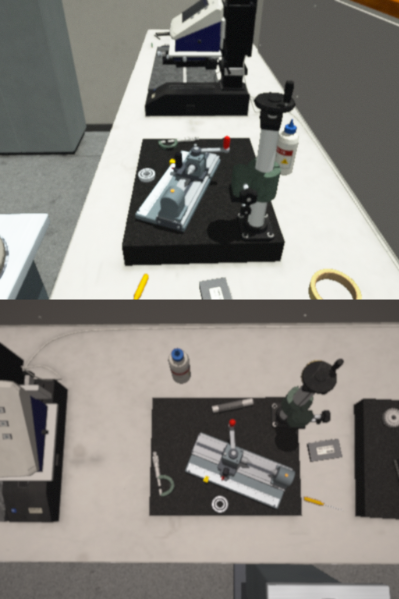

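```bash
python3 - <<'E'
from h import *
s=cv2.imread("pics/side0.png")[170:300,165:310]; t=cv2.imread("pics/top0.png")[145:265,230:385]
cv2.imwrite("pics/s1.png",cv2.resize(s,None,fx=4.5,fy=4.5,interpolation=cv2.INTER_CUBIC))
cv2.imwrite("pics/t1.png",cv2.resize(t,None,fx=5,fy=5,interpolation=cv2.INTER_CUBIC))
E
```

```text
(no output)
```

View pics/s1.png

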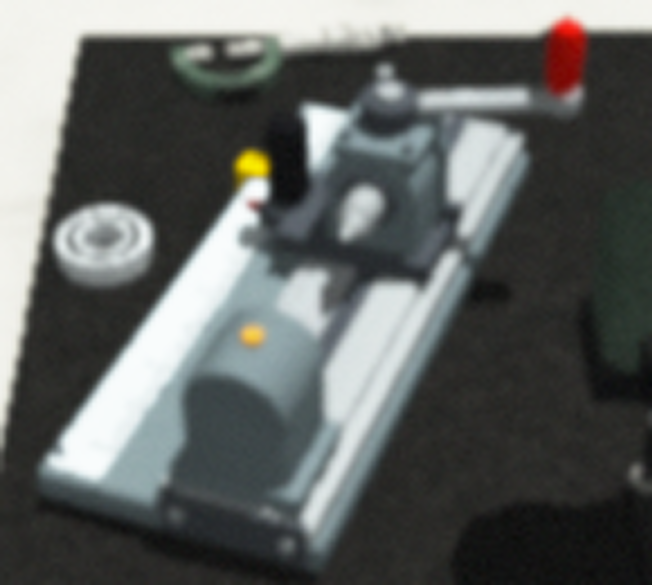

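View pics/t1.png

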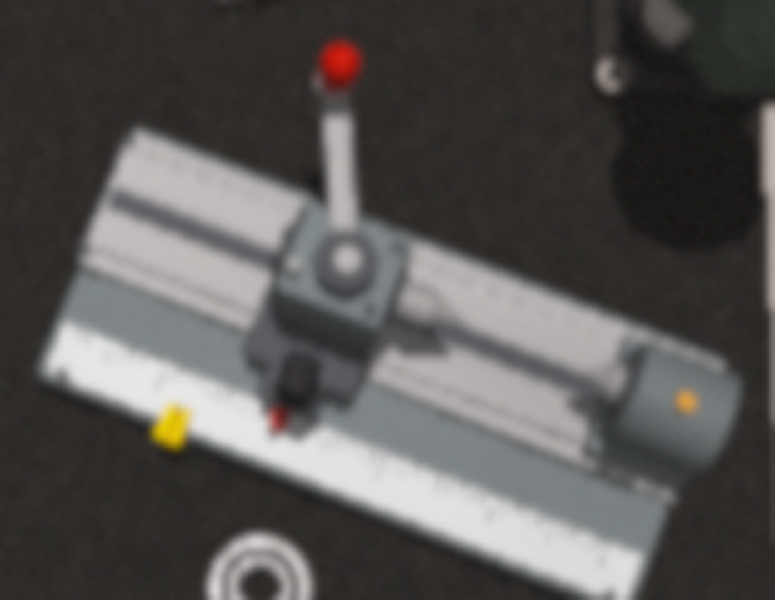

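```bash
python3 - <<'E'
from h import *
s,t=load("side0"),load("top0")
S=lambda x,y:(165+(x+.5)/4.5-.5,170+(y+.5)/4.5-.5); T=lambda x,y:(230+(x+.5)/5-.5,145+(y+.5)/5-.5)
P={}
for n,a,b in[("knobtop",(567,25),(341,60)),("grip",(287,120),(300,370)),("ptr",(252,205),(273,424)),("clip",(253,160),(172,425)),("pivot",(386,85),(346,258))]:
    P[n],e=tri(s,S(*a),t,T(*b)); print(n,P[n].round(4),"gap",round(e,4))
# bed axis from scale-ledge front edge, +y end to -y end
for n,a,z in [("+y front",(43,375),.02),("-y front",(625,600),.02),("+y rear",(138,130),.028)]: print(n,onz(t,T(*a),z).round(4))
a=onz(t,T(43,375),.02)-onz(t,T(625,600),.02); print("yaw of bed y",np.degrees(np.arctan2(a[1],a[0])))
b=onz(t,T(138,130),.028)-onz(t,T(728,362),.028); print(np.degrees(np.arctan2(b[1],b[0])),np.linalg.norm(b))
# slot line along ways
b=onz(t,T(115,200),.028)-onz(t,T(600,385),.028); print(np.degrees(np.arctan2(b[1],b[0])))
E
```

```text
knobtop [0.5583 0.259  0.1362] gap 0.0019
grip [0.4445 0.2723 0.0826] gap 0.0003
ptr [0.4273 0.2809 0.0317] gap 0.0019
clip [0.4268 0.3232 0.0263] gap 0.0015
pivot [0.4855 0.2559 0.1104] gap 0.0006
+y front [0.4476 0.3782 0.02  ]
-y front [0.3541 0.1339 0.02  ]
+y rear [0.5526 0.3379 0.028 ]
yaw of bed y 69.05660815515166
68.18673969865696 0.2676958135092591
68.93121289463767
```

```bash
python3 - <<'E'
from h import *
t=load("top0")
for p in[(378,141),(345,135),(400,90)]: print(p,onz(t,p,.01).round(3),onz(t,p,.3).round(3))
a0,a1=np.arctan2(-.617,.275),np.arctan2(.2723,.4445)
n=24; az=np.linspace(a0,a1,n+1); r=np.interp(np.arange(n+1),[0,5,20,24],[.675,.5,.5,.521])
p=np.c_[r*np.cos(az),r*np.sin(az)]; print(np.diff(p,axis=0).round(3).tolist()); print(134.7/n*np.pi/180)
q=bot.get_obs(); print(R.from_quat(q["tool_rot"],scalar_first=True).as_matrix().round(3))
E
```

```text
(378, 141) [0.623 0.072 0.01 ] [0.542 0.152 0.3  ]
(345, 135) [0.637 0.144 0.01 ] [0.551 0.201 0.3  ]
(400, 90) [0.741 0.018 0.01 ] [0.622 0.115 0.3  ]
[[0.026, 0.052], [0.021, 0.052], [0.015, 0.052], [0.009, 0.052], [0.004, 0.051], [0.024, 0.026], [0.023, 0.027], [0.021, 0.029], [0.018, 0.03], [0.016, 0.031], [0.014, 0.033], [0.012, 0.033], [0.009, 0.034], [0.007, 0.035], [0.004, 0.035], [0.002, 0.035], [-0.001, 0.035], [-0.003, 0.035], [-0.006, 0.035], [-0.008, 0.034], [-0.006, 0.036], [-0.008, 0.035], [-0.011, 0.035], [-0.013, 0.035]]
0.09795660426818173
[[ 0.914  0.407 -0.001]
 [ 0.407 -0.914  0.001]
 [-0.    -0.002 -1.   ]]
```

```bash
python3 - <<'E'
from h import *
a0,a1=np.arctan2(-.617,.275),np.arctan2(.2723,.4445)
n=30; az=np.interp(np.arange(n+1),[0,4,30],[a0,a0+.12,a1]); r=np.interp(np.arange(n+1),[0,5,24,30],[.675,.46,.46,.521])
p=np.c_[r*np.cos(az),r*np.sin(az)].round(3); print(np.diff(p,axis=0).round(3).tolist()); print(134.7/n*np.pi/180)
E
```

```text
[[-0.001, 0.048], [-0.002, 0.046], [-0.006, 0.046], [-0.008, 0.045], [0.002, 0.052], [0.022, 0.017], [0.022, 0.018], [0.02, 0.019], [0.02, 0.02], [0.018, 0.022], [0.016, 0.022], [0.015, 0.024], [0.014, 0.024], [0.012, 0.025], [0.011, 0.026], [0.009, 0.026], [0.008, 0.027], [0.006, 0.028], [0.004, 0.027], [0.002, 0.028], [0.001, 0.028], [-0.001, 0.028], [-0.003, 0.028], [-0.004, 0.028], [0.004, 0.029], [0.002, 0.031], [0.0, 0.031], [-0.002, 0.032], [-0.005, 0.032], [-0.007, 0.032]]
0.07836528341454539
```

>>> {"fn": "jog_arm", "kwargs": {
  "deltas": [
    [-0.001,0.048,0.005,0,0,0.08,0.6],
    [-0.002,0.046,0.005,0,0,0.08,0.6],
    [-0.006,0.046,0.005,0,0,0.08,0.6],
    [-0.008,0.045,0.005,0,0,0.08,0.6],
    [0.002,0.048,0.005,0,0,0.08,0.6],
    [0.022,0.018,0,0,0,0.08,0.6],
    [0.022,0.019,0,0,0,0.08,0.6],
    [0.02,0.02,0,0,0,0.08,0.6],
    [0.02,0.021,0,0,0,0.08,0.6],
    [0.018,0.022,0,0,0,0.08,0.6]
  ]
}}

```text
t: 1.1
eef_pos: [0.3621, -0.2827, 0.2781]
tool_rot: [-0.0, 0.819, 0.574, -0.0]
contact_force: [0.8, -0.5, 0.2]
gripper_width: 0.597
grasp_force: 0.0
```

>>> {"fn": "jog_arm", "kwargs": {
  "deltas": [
    [0.016,0.022,0,0,0,0.08,0.6],
    [0.015,0.024,0,0,0,0.08,0.6],
    [0.014,0.024,0,0,0,0.08,0.6],
    [0.012,0.025,0,0,0,0.08,0.6],
    [0.011,0.026,0,0,0,0.08,0.6],
    [0.009,0.026,0,0,0,0.08,0.6],
    [0.008,0.027,0,0,0,0.08,0.6],
    [0.006,0.028,0,0,0,0.08,0.6],
    [0.004,0.027,0,0,0,0.08,0.6],
    [0.002,0.028,0,0,0,0.08,0.6]
  ]
}}

```text
t: 2.1
eef_pos: [0.4585, -0.0257, 0.2781]
tool_rot: [-0.0, 0.531, 0.847, -0.0]
contact_force: [0.7, -0.0, -0.2]
gripper_width: 0.6
grasp_force: 0.0
```

>>> {"fn": "jog_arm", "kwargs": {
  "deltas": [
    [0.001,0.028,0,0,0,0.08,0.6],
    [-0.001,0.028,0,0,0,0.08,0.6],
    [-0.003,0.028,0,0,0,0.08,0.6],
    [-0.004,0.028,0,0,0,0.08,0.6],
    [0.004,0.029,0,0,0,0.08,0.6],
    [0.002,0.031,0,0,0,0.08,0.6],
    [0,0.031,0,0,0,0.08,0.6],
    [-0.002,0.032,0,0,0,0.08,0.6],
    [-0.005,0.032,0,0,0,0.08,0.6],
    [-0.007,0.03,0,0,0,0.03,0.6]
  ]
}}

```text
t: 3.1
eef_pos: [0.4432, 0.2714, 0.278]
tool_rot: [-0.0, 0.184, 0.983, -0.0]
contact_force: [0.0, -0.3, 0.2]
gripper_width: 0.601
grasp_force: 0.0
```

>>> {"fn": "jog_arm", "kwargs": {
  "deltas": [
    [0,0,0,0,0,0,0.6],
    [0,0,0,0,0,0,0.6]
  ]
}}

```text
t: 3.3
eef_pos: [0.4431, 0.2706, 0.2779]
tool_rot: [-0.0, 0.185, 0.983, -0.0]
contact_force: [1.3, -0.7, 0.7]
gripper_width: 0.603
grasp_force: 0.0
```

>>> {"fn": "jog_arm", "kwargs": {
  "deltas": [
    [0.001,0.002,-0.04,0,0,0,0.6],
    [0,0,-0.04,0,0,0,0.6],
    [0,0,-0.04,0,0,0,0.6],
    [0,0,-0.03,0,0,0,0.6],
    [0,0,-0.02,0,0,0,0.6],
    [0,0,0,0,0,0,0.6]
  ]
}}

```text
t: 3.9
eef_pos: [0.4435, 0.2694, 0.1056]
tool_rot: [-0.002, 0.186, 0.982, -0.002]
contact_force: [0.1, -0.7, 0.4]
gripper_width: 0.601
grasp_force: 0.0
```

```bash
python3 - <<'E'
from h import *
c=snap("side","side2"); t=snap("top","top2")
a=cv2.resize(cv2.cvtColor(c["img"],cv2.COLOR_RGB2BGR)[150:290,165:310],None,fx=3.4,fy=3.4,interpolation=3)
b=cv2.resize(cv2.cvtColor(t["img"],cv2.COLOR_RGB2BGR)[150:240,230:330],None,fx=3,fy=3,interpolation=3)
o=np.zeros((a.shape[0],a.shape[1]+b.shape[1],3),np.uint8);o[:,:a.shape[1]]=a;o[:b.shape[0],a.shape[1]:]=b
cv2.imwrite("pics/v2.png",o); print(o.shape,bot.get_obs()["eef_pos"])
E
```

```text
(476, 793, 3) [0.44495383 0.27143362 0.10856832]
```

View pics/v2.png

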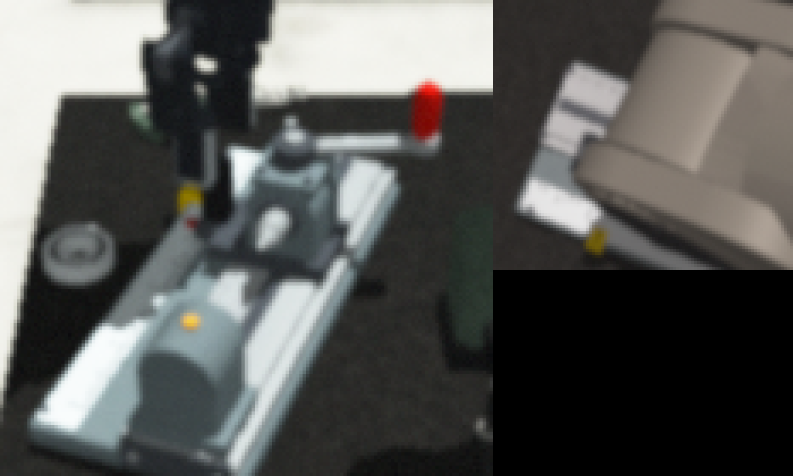

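>>> {"fn": "jog_arm", "kwargs": {
  "deltas": [
    [0,0.001,-0.02,0,0,0,0.6],
    [0,0,-0.012,0,0,0,0.6],
    [0,0,0,0,0,0,0.6],
    [0,0,0,0,0,0,0.4],
    [0,0,0,0,0,0,0.2],
    [0,0,0,0,0,0,0.1],
    [0,0,0,0,0,0,0.0],
    [0,0,0,0,0,0,0.0],
    [0,0,0,0,0,0,0.0]
  ],
  "newtons": 40
}}

```text
t: 4.9
eef_pos: [0.4445, 0.2724, 0.0771]
tool_rot: [0.0, 0.186, 0.983, -0.001]
contact_force: [-2.1, -3.1, 7.4]
gripper_width: 0.158
grasp_force: 39.9
```

>>> {"fn": "jog_arm", "kwargs": {
  "deltas": [
    [0.0015,0.0037,0,0,0,0,0],
    [0.0015,0.0037,0,0,0,0,0],
    [0.0014,0.0037,0,0,0,0,0],
    [0.0015,0.0037,0,0,0,0,0],
    [0.0014,0.0037,0,0,0,0,0],
    [0.0015,0.0037,0,0,0,0,0],
    [0.0014,0.0037,0,0,0,0,0],
    [0.0015,0.0037,0,0,0,0,0],
    [0.0014,0.0037,0,0,0,0,0],
    [0,0,0,0,0,0,0]
  ]
}}

```text
t: 5.9
eef_pos: [0.4574, 0.3042, 0.0771]
tool_rot: [0.0, 0.186, 0.983, -0.003]
contact_force: [-4.7, -9.1, 11.7]
gripper_width: 0.156
grasp_force: 40.7
```

>>> {"fn": "jog_arm", "kwargs": {
  "deltas": [
    [0,0,0,0,0,0,0],
    [0,0,0,0,0,0,0]
  ]
}}

```text
t: 6.1
eef_pos: [0.4574, 0.3042, 0.0771]
tool_rot: [0.0, 0.186, 0.982, -0.002]
contact_force: [-3.4, -7.2, 11.4]
gripper_width: 0.152
grasp_force: 40.6
```

```bash
python3 - <<'E'
from h import *
c=snap("side","side3"); t=snap("top","top3")
a=cv2.resize(cv2.cvtColor(c["img"],cv2.COLOR_RGB2BGR)[180:240,190:260],None,fx=7,fy=7,interpolation=3)
b=cv2.resize(cv2.cvtColor(t["img"],cv2.COLOR_RGB2BGR)[190:250,240:300],None,fx=5,fy=5,interpolation=3)
o=np.zeros((a.shape[0],a.shape[1]+b.shape[1],3),np.uint8);o[:,:a.shape[1]]=a;o[:b.shape[0],a.shape[1]:]=b
cv2.imwrite("pics/v3.png",o); print(o.shape,bot.get_obs()["eef_pos"],bot.get_obs()["contact_force"])
E
```

```text
(420, 790, 3) [0.45734691 0.30420867 0.07712038] [-4.13674614 -7.98310935 10.96267846]
```

View pics/v3.png

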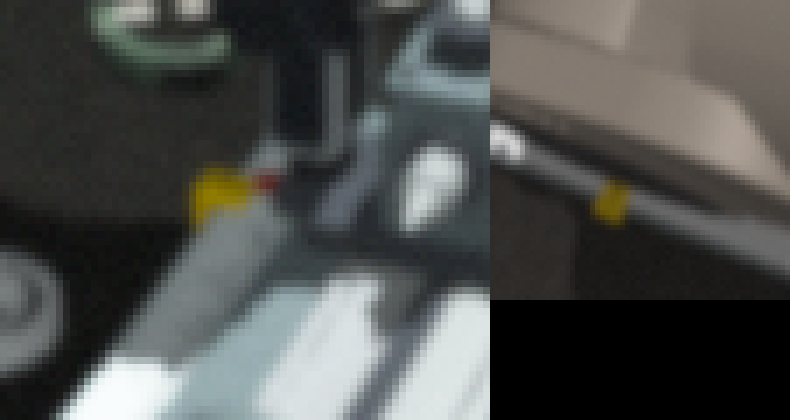

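>>> {"fn": "jog_arm", "kwargs": {
  "deltas": [
    [0.0005,0.0013,0,0,0,0,0],
    [0.0005,0.0013,0,0,0,0,0],
    [0.0005,0.0012,0,0,0,0,0],
    [0,0,0,0,0,0,0],
    [0,0,0,0,0,0,0],
    [0,0,0,0,0,0,0]
  ]
}}

```text
t: 6.8
eef_pos: [0.4587, 0.3075, 0.0771]
tool_rot: [0.0, 0.186, 0.982, -0.003]
contact_force: [-5.9, -10.0, 13.8]
gripper_width: 0.156
grasp_force: 40.9
```

```bash
cat >> h.py <<'E'
def blob(c,kind,box):
    x0,y0,x1,y1=box; h=c["img"][y0:y1,x0:x1].astype(float); r,g,b=h[...,0],h[...,1],h[...,2]
    w=np.clip(np.minimum(r,g)-b-30,0,None) if kind=="y" else np.clip(r-np.maximum(g,b)-15-2*np.clip(g-b-12,0,None),0,None)
    Y,X=np.mgrid[y0:y1,x0:x1]; return np.array([(w*X).sum(),(w*Y).sum()])/w.sum(),w.sum()
YB=np.array([np.cos(np.radians(68.7)),np.sin(np.radians(68.7))])
E
python3 - <<'E'
from h import *
t=load("top0")
cy,_=blob(t,"y",(255,220,272,240)); pr,_=blob(t,"r",(279,222,292,236)); print(cy,pr)
C=onz(t,cy,.026);P=onz(t,pr,.03);print(C,P,"dy0",(C-P)[:2]@YB)
s0,s3=load("side0"),load("side3"); 
for f,s,b in(("0",s0,(215,208,228,222)),("3",s3,(222,200,234,212))):
    p,w=blob(s,"r",b); X=onz(s,p,.03); print(f,p,w,X)
    if f=="0":X0=X
print("moved",(X-X0)[:2]@YB); print(bot.get_obs()["eef_pos"])
s4=snap("side","side4"); p,w=blob(s4,"r",(222,195,236,212)); X=onz(s4,p,.03); print(p,w,"moved",(X-X0)[:2]@YB)
E
```

```text
[263.81147695 230.124365  ] [285.04576976 228.35783634]
[0.42500829 0.32352414 0.026     ] [0.42858943 0.27896805 0.03      ] dy0 0.04021167259074686
0 [220.82352941 214.91176471] 68.0 [0.4285257 0.2841724 0.03     ]
3 [227.68939394 205.60606061] 132.0 [0.44197278 0.31619786 0.03      ]
moved 0.03472251793520447
[0.45868065 0.30748406 0.07711134]
[228.12582781 204.75496689] 151.0 moved 0.03787747424511446
```

>>> {"fn": "jog_arm", "kwargs": {
  "deltas": [
    [-0.0005,-0.001,0,0,0,0,0.2],
    [0,0,0,0,0,0,0.4],
    [0,0,0,0,0,0,0.5],
    [0,0,0.03,0,0,0,0.5],
    [0,0,0.04,0,0,0,0.5],
    [0,0,0.04,0,0,0.08,0.5],
    [0.03,-0.01,0.03,0,0,0.09,0.5],
    [0.04,-0.01,0,0,0,0.09,0.5],
    [0.04,0,0,0,0,0.09,0.5],
    [0,0,0,0,0,0.09,0.5]
  ]
}}

```text
t: 7.85
eef_pos: [0.5744, 0.287, 0.216]
tool_rot: [0.001, -0.032, 0.999, 0.0]
contact_force: [-0.3, -0.3, -0.6]
gripper_width: 0.499
grasp_force: 0.0
```

```bash
python3 - <<'E'
from h import *
c=snap("side","side5"); t=snap("top","top5")
a=cv2.resize(cv2.cvtColor(c["img"],cv2.COLOR_RGB2BGR)[160:240,190:310],None,fx=3,fy=3,interpolation=3)
b=cv2.resize(cv2.cvtColor(t["img"],cv2.COLOR_RGB2BGR)[190:245,245:305],None,fx=7,fy=7,interpolation=3)
o=np.zeros((max(a.shape[0],b.shape[0]),a.shape[1]+b.shape[1],3),np.uint8);o[:a.shape[0],:a.shape[1]]=a;o[:b.shape[0],a.shape[1]:]=b
cv2.imwrite("pics/v5.png",o); g=bot.get_obs();print(o.shape,g["eef_pos"],g["q"],g["contact_force"])
E
```

```text
(385, 780, 3) [0.56935896 0.28922304 0.21574929] [ 0.02121562  0.59299995 -0.84474728  1.64130366  0.4792315   1.12775897
  0.68783153] [-0.83391298  0.31710414 -0.20632644]
```

View pics/v5.png

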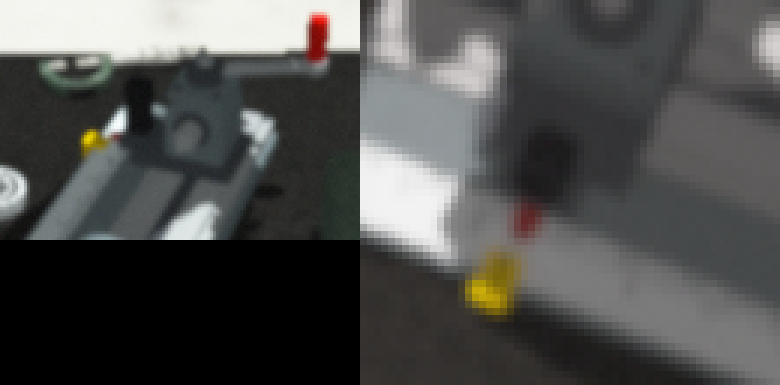

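```bash
python3 - <<'E'
from h import *
t=load("top5")
hsv=cv2.cvtColor(t["img"],cv2.COLOR_RGB2HSV)
cy,_=blob(t,"y",(308//1-50,222,275,238)); pr,w=blob(t,"r",(265,215,275,226)); print(cy,pr,w)
for zc,zp in((.026,.03),(.03,.03),(.022,.032)):
    C=onz(t,cy,zc);P=onz(t,pr,zp);print(C[:2],P[:2],"dy",(C-P)[:2]@YB)
# clip orientation / mask centroid
x0,y0=255,220; h=hsv[y0:240,x0:278]; m=((h[...,0]>20)&(h[...,0]<36)&(h[...,1]>110)).astype(np.uint8)
ys,xs=np.nonzero(m); print("mask c",xs.mean()+x0,ys.mean()+y0,len(xs)); print(t["img"][222:236,258:274].sum(2))
h=hsv[212:228,262:278]; m=((h[...,0]<8)|(h[...,0]>172))&(h[...,1]>90); ys,xs=np.nonzero(m); print("red c",xs.mean()+262,ys.mean()+212,len(xs))
ref=load("top0"); print("clip0",blob(ref,"y",(255,220,272,240))[0])
s0,s5=load("side0"),load("side5")
for s in (s0,s5): 
    p,w=blob(s,"r",(280,160,300,192)); print("knob side",p,w)
E
```

```text
[263.22080887 230.8173516 ] [268.30751708 221.09794989] 439.0
[0.42354685 0.32476674] [0.44375052 0.31407611] dy 0.0026213581705406383
[0.42330344 0.32474678] [0.44375052 0.31407611] dy 0.0025143472261980114
[0.42379025 0.3247867 ] [0.44358262 0.31409024] dy 0.0027761942324389844
mask c 263.55357142857144 230.71428571428572 56
[[386 374 355 341 350 362 364 350 303 230 192 216 274 310 320 304]
 [400 375 365 356 364 369 372 358 318 261 238 269 311 334 335 322]
 [437 382 372 367 370 366 364 358 338 308 304 324 346 350 343 337]
 [478 394 372 369 362 350 340 333 338 337 347 358 365 366 361 352]
 [476 388 362 359 348 323 302 290 309 333 352 365 372 372 372 366]
 [404 345 326 333 325 297 259 246 278 316 347 364 371 376 373 372]
 [295 272 273 293 297 272 244 234 266 307 346 364 372 371 374 373]
 [190 204 245 293 290 261 236 237 267 309 348 364 371 371 372 372]
 [142 172 265 332 328 278 250 248 273 298 328 352 360 368 368 372]
 [138 176 283 376 382 331 292 265 263 261 281 305 323 342 353 366]
 [147 174 262 340 369 359 340 288 239 213 219 233 260 289 317 338]
 [152 166 209 263 284 314 320 268 201 160 152 169 193 223 252 282]
 [154 156 165 177 192 221 229 209 155 117 107 122 140 161 185 214]
 [153 157 156 146 133 135 146 131 110  88  96 101 100 111 129 154]]
red c 268.46153846153845 220.84615384615384 13
clip0 [263.81147695 230.124365  ]
knob side [290.38319812 181.18113579] 13189.0
knob side [295.62281415 171.14019927] 9836.0
```

>>> {"fn": "jog_arm", "kwargs": {
  "deltas": [
    [-0.04,0.005,0,0,0,-0.11,0.5],
    [-0.04,0.005,0,0,0,-0.11,0.5],
    [-0.03,0.009,-0.02,0,0,-0.11,0.5],
    [-0.0006,0,-0.03,0,0,-0.11,0.5],
    [0,0,-0.03,0,0,0,0.5],
    [0,0,-0.03,0,0,0,0.5],
    [0,0,-0.028,0,0,0,0.5],
    [0,0,0,0,0,0,0.4],
    [0,0,0,0,0,0,0.2],
    [0,0,0,0,0,0,0]
  ]
}}

```text
t: 8.95
eef_pos: [0.4574, 0.3087, 0.0795]
tool_rot: [-0.0, 0.186, 0.983, 0.0]
contact_force: [-1.8, -0.2, -1.8]
gripper_width: 0.157
grasp_force: 40.6
```

>>> {"fn": "jog_arm", "kwargs": {
  "deltas": [
    [0,0,0,0,0,0,0],
    [0,0,0,0,0,0,0],
    [0,0,0,0,0,0,0]
  ]
}}

```text
t: 9.25
eef_pos: [0.4574, 0.3087, 0.0795]
tool_rot: [-0.0, 0.186, 0.983, 0.0]
contact_force: [-5.1, -2.2, 5.4]
gripper_width: 0.154
grasp_force: 41.5
```

```bash
python3 - <<'E'
from h import *
s0=load("side0"); X0=onz(s0,blob(s0,"r",(215,208,228,222))[0],.03)
for f in ("side4","side5",None):
    s=load(f) if f else snap("side","side6")
    for b in ((222,195,236,212),(224,198,234,210)):
        p,w=blob(s,"r",b); print(f,p,w,(onz(s,p,.03)-X0)[:2]@YB)
E
```

```text
side4 [228.12582781 204.75496689] 151.0 0.03787747424511446
side4 [228.12582781 204.75496689] 151.0 0.03787747424511446
side5 [228.13924051 205.18987342] 79.0 0.036430203432554605
side5 [228.13924051 205.18987342] 79.0 0.036430203432554605
None [228.24806202 204.42635659] 129.0 0.03906788332886041
None [228.24806202 204.42635659] 129.0 0.03906788332886041
```

>>> {"fn": "jog_arm", "kwargs": {
  "deltas": [
    [0.0005,0.0013,0,0,0,0,0],
    [0.0004,0.0009,0,0,0,0,0],
    [0,0,0,0,0,0,0],
    [0,0,0,0,0,0,0],
    [0,0,0,0,0,0,0]
  ]
}}

```text
t: 9.8
eef_pos: [0.4576, 0.3091, 0.0795]
tool_rot: [-0.0, 0.186, 0.983, -0.002]
contact_force: [-9.5, -7.9, 12.5]
gripper_width: 0.151
grasp_force: 42.5
```

>>> {"fn": "jog_arm", "kwargs": {
  "deltas": [
    [0.0003,0.0009,0,0,0,0,0],
    [0,0,0,0,0,0,0],
    [0,0,0,0,0,0,0]
  ]
}}

```text
t: 10.1
eef_pos: [0.4578, 0.3097, 0.0794]
tool_rot: [-0.0, 0.186, 0.983, -0.002]
contact_force: [-9.1, -8.8, 13.6]
gripper_width: 0.154
grasp_force: 42.6
```

>>> {"fn": "jog_arm", "kwargs": {
  "deltas": [
    [-0.0007,-0.002,0,0,0,0,0.15],
    [0,0,0,0,0,0,0.4],
    [0,0,0,0,0,0,0.5],
    [0,0,0.03,0,0,0,0.5],
    [0,0,0.04,0,0,0,0.5],
    [0,0,0.04,0,0,0.08,0.5],
    [0.03,-0.01,0.03,0,0,0.09,0.5],
    [0.04,-0.01,0,0,0,0.09,0.5],
    [0.04,0,0,0,0,0.09,0.5],
    [0,0,0,0,0,0.09,0.5]
  ]
}}

```text
t: 11.1
eef_pos: [0.575, 0.2869, 0.2185]
tool_rot: [0.002, -0.031, 1.0, 0.0]
contact_force: [0.0, 0.2, 0.1]
gripper_width: 0.503
grasp_force: 0.0
```

```bash
python3 - <<'E'
from h import *
c=snap("side","side7"); t=snap("top","top7")
b=cv2.resize(cv2.cvtColor(t["img"],cv2.COLOR_RGB2BGR)[195:245,245:295],None,fx=10,fy=10,interpolation=3)
a=cv2.resize(cv2.cvtColor(c["img"],cv2.COLOR_RGB2BGR)[110:210,225:325],None,fx=2.8,fy=2.8,interpolation=3)
o=np.zeros((500,780,3),np.uint8);o[:,:500]=b;o[:280,500:]=a
cv2.imwrite("pics/v7.png",o); g=bot.get_obs();print(g["eef_pos"],g["contact_force"])
def m(t):
    hsv=cv2.cvtColor(t["img"],cv2.COLOR_RGB2HSV)
    h=hsv[220:240,255:278]; k=(h[...,0]>20)&(h[...,0]<36)&(h[...,1]>110); y,x=np.nonzero(k); cm=(x.mean()+255,y.mean()+220)
    return cm,blob(t,"r",(262,212,278,227))
for f in("top5","top7"):
    cm,(pr,w)=m(load(f)); C=onz(load(f),cm,.026);P=onz(load(f),pr,.03); print(f,cm,pr,w,"dy",(C-P)[:2]@YB)
# knob: rest pose top and blob in the side picture
p,w=blob(c,"r",(284,150,306,190)); print("knob side blob",p,w)
m=(c["img"][...,0].astype(int)-c["img"][...,1:].max(2)>60); m[:, :280]=0; m[:150]=0;m[195:]=0; y,x=np.nonzero(m); print(x.min(),x.max(),y.min(),y.max(), [ (r,x[y==r].mean()) for r in sorted(set(y))][::3])
E
```

```text
[0.56995235 0.28909828 0.21822344] [-0.39367614  0.44595448  0.21295192]
top5 (np.float64(263.55357142857144), np.float64(230.71428571428572)) [268.30751708 221.09794989] 439.0 dy 0.0020477310351574712
top7 (np.float64(263.4909090909091), np.float64(230.78181818181818)) [267.5286783  220.76558603] 401.0 dy 0.0003383266182963049
knob side blob [295.8056266 170.8803856] 10166.0
293 367 164 194 [(np.int64(164), np.float64(296.0)), (np.int64(167), np.float64(296.5)), (np.int64(170), np.float64(295.5)), (np.int64(173), np.float64(295.5)), (np.int64(176), np.float64(295.5)), (np.int64(179), np.float64(295.0))]
```

View pics/v7.png

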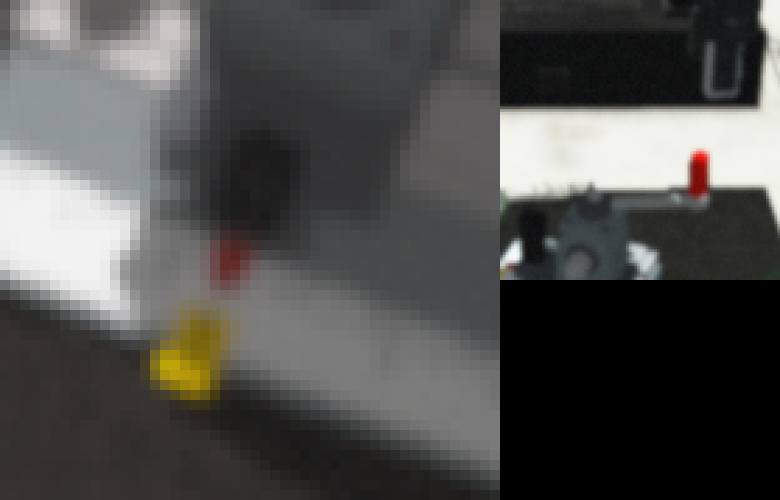

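```bash
python3 - <<'E'
from h import *
s,s0,t0=load("side7"),load("side0"),load("top0")
d=.0396*np.r_[YB,0]
for X in((.5727,.2959,.123),(.5717,.2974,.123),(.5717,.2974,.136),(.5717,.2974,.102)): print(X,proj(s,X))
p0,_=blob(s0,"r",(280,160,300,195)); pt,_=blob(t0,"r",(290,148,308,166)); print("rest: side,top",p0,pt,tri(s0,p0,t0,pt))
K,_=tri(s0,p0,t0,pt); print("knob now",K+d,proj(s,K+d), "top ray at .128",onz(t0,pt,.128)+d)
E
```

```text
(0.5727, 0.2959, 0.123) [294.86164765 171.19616509]
(0.5717, 0.2974, 0.123) [294.24585364 170.80591488]
(0.5717, 0.2974, 0.136) [294.70780252 164.92076134]
(0.5717, 0.2974, 0.102) [293.51651586 180.09755947]
rest: side,top [290.38319812 181.18113579] [297.56681247 157.03880344] (array([0.55949168, 0.25845711, 0.12378564]), np.float64(0.00012904205018514085))
knob now [0.57387643 0.29535208 0.12378564] [295.53541519 170.98196364] top ray at .128 [0.57279845 0.29568322 0.128     ]
```

>>> {"fn": "jog_arm", "kwargs": {
  "deltas": [
    [0.0035,0.0064,-0.02,0,0,0,0.5],
    [0,0,-0.025,0,0,0,0.5],
    [0,0,-0.025,0,0,0,0.5],
    [0,0,-0.021,0,0,0,0.5],
    [0,0,0,0,0,0,0.5],
    [0,0,0,0,0,0,0.35],
    [0,0,0,0,0,0,0.26],
    [0,0,0,0,0,0,0.25],
    [0,0,0,0,0,0,0.25]
  ],
  "newtons": 20
}}

```text
t: 12.1
eef_pos: [0.5724, 0.2963, 0.1283]
tool_rot: [0.001, -0.033, 0.999, 0.0]
contact_force: [-0.1, -0.4, 0.0]
gripper_width: 0.253
grasp_force: 0.0
```

```bash
python3 - <<'E'
from h import *
c=snap("side","side8")
cv2.imwrite("pics/v8.png",cv2.resize(cv2.cvtColor(c["img"],cv2.COLOR_RGB2BGR)[120:210,210:330],None,fx=5,fy=5,interpolation=3))
g=bot.get_obs();print(g["eef_pos"],g["contact_force"],g["q"])
# arc deltas: pivot radius .072, lever world angle 3.7 -> 68.7 deg
n=26;a=np.radians(np.linspace(3.7,68.7,n+1)); p=.072*np.c_[np.cos(a),np.sin(a)]; print(np.diff(p,axis=0).round(4).tolist(),np.radians(65)/n)
E
```

```text
[0.57235537 0.29610419 0.12809246] [-0.4343403  -0.46668347 -0.44709627] [-0.02667965  0.69398577 -0.79090885  1.69586959  0.57268862  0.99674346
  0.61409982]
[[-0.0003, 0.0031], [-0.0004, 0.0031], [-0.0005, 0.0031], [-0.0007, 0.0031], [-0.0008, 0.003], [-0.0009, 0.003], [-0.0011, 0.003], [-0.0012, 0.0029], [-0.0013, 0.0028], [-0.0014, 0.0028], [-0.0016, 0.0027], [-0.0017, 0.0027], [-0.0018, 0.0026], [-0.0019, 0.0025], [-0.002, 0.0024], [-0.0021, 0.0023], [-0.0022, 0.0022], [-0.0023, 0.0021], [-0.0024, 0.002], [-0.0025, 0.0019], [-0.0026, 0.0018], [-0.0026, 0.0017], [-0.0027, 0.0016], [-0.0028, 0.0015], [-0.0028, 0.0013], [-0.0029, 0.0012]] 0.04363323129985824
```

View pics/v8.png

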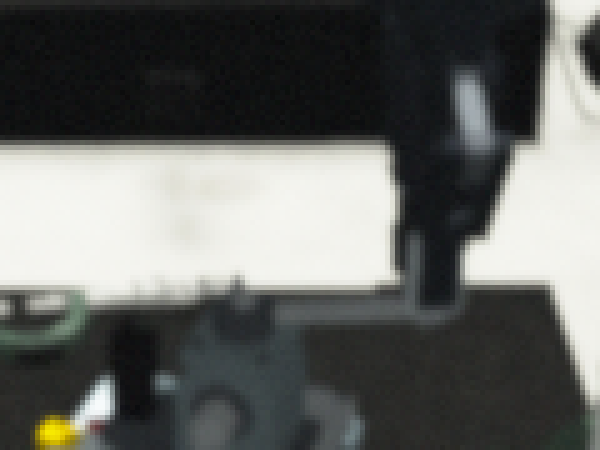

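>>> {"fn": "jog_arm", "kwargs": {
  "deltas": [
    [-0.0003,0.0031,0,0,0,0.0436,0.25],
    [-0.0004,0.0031,0,0,0,0.0436,0.25],
    [-0.0005,0.0031,0,0,0,0.0436,0.25],
    [-0.0007,0.0031,0,0,0,0.0436,0.25],
    [-0.0008,0.003,0,0,0,0.0436,0.25],
    [-0.0009,0.003,0,0,0,0.0436,0.25],
    [-0.0011,0.003,0,0,0,0.0436,0.25],
    [-0.0012,0.0029,0,0,0,0.0436,0.25],
    [-0.0013,0.0028,0,0,0,0.0436,0.25],
    [-0.0014,0.0028,0,0,0,0.0436,0.25]
  ]
}}

```text
t: 13.15
eef_pos: [0.5647, 0.3236, 0.1276]
tool_rot: [0.0, -0.249, 0.969, -0.002]
contact_force: [0.6, -5.5, 3.0]
gripper_width: 0.25
grasp_force: 2.7
```

Pushing as expected (about 5.5 N spring force). Continue the arc.

>>> {"fn": "jog_arm", "kwargs": {
  "deltas": [
    [-0.0016,0.0027,0,0,0,0.0436,0.25],
    [-0.0017,0.0027,0,0,0,0.0436,0.25],
    [-0.0018,0.0026,0,0,0,0.0436,0.25],
    [-0.0019,0.0025,0,0,0,0.0436,0.25],
    [-0.002,0.0024,0,0,0,0.0436,0.25],
    [-0.0021,0.0023,0,0,0,0.0436,0.25],
    [-0.0022,0.0022,0,0,0,0.0436,0.25],
    [-0.0023,0.0021,0,0,0,0.0436,0.25],
    [-0.0024,0.002,0,0,0,0.0436,0.25],
    [-0.0025,0.0019,0,0,0,0.0436,0.25]
  ]
}}

```text
t: 14.15
eef_pos: [0.5457, 0.3468, 0.1277]
tool_rot: [0.001, -0.452, 0.892, -0.002]
contact_force: [5.6, -4.5, 1.4]
gripper_width: 0.257
grasp_force: 3.4
```

>>> {"fn": "jog_arm", "kwargs": {
  "deltas": [
    [-0.0026,0.0018,0,0,0,0.0436,0.25],
    [-0.0026,0.0017,0,0,0,0.0436,0.25],
    [-0.0027,0.0016,0,0,0,0.0436,0.25],
    [-0.0028,0.0015,0,0,0,0.0436,0.25],
    [-0.0028,0.0013,0,0,0,0.0436,0.25],
    [-0.0029,0.0012,0,0,0,0.0436,0.25],
    [0,0,0,0,0,0,0.25],
    [0,0,0,0,0,0,0.25]
  ]
}}

```text
t: 14.95
eef_pos: [0.5299, 0.3564, 0.1278]
tool_rot: [0.001, -0.564, 0.826, -0.002]
contact_force: [6.0, -2.7, -0.0]
gripper_width: 0.249
grasp_force: 3.7
```

>>> {"fn": "jog_arm", "kwargs": {
  "deltas": [
    [-0.0014,0.0006,0,0,0,0,0.25],
    [-0.0014,0.0005,0,0,0,0,0.25],
    [-0.0014,0.0006,0,0,0,0,0.25],
    [0,0,0,0,0,0,0.25],
    [0,0,0,0,0,0,0.25]
  ]
}}

```text
t: 15.45
eef_pos: [0.526, 0.3586, 0.1278]
tool_rot: [0.002, -0.564, 0.826, -0.002]
contact_force: [8.2, -1.7, -0.9]
gripper_width: 0.254
grasp_force: 3.9
```

>>> {"fn": "jog_arm", "kwargs": {
  "deltas": [
    [-0.0014,0.0005,0,0,0,0,0.25],
    [-0.0014,0.0005,0,0,0,0,0.25],
    [0,0,0,0,0,0,0.25],
    [0,0,0,0,0,0,0.25]
  ]
}}

```text
t: 15.85
eef_pos: [0.525, 0.3591, 0.1279]
tool_rot: [0.003, -0.563, 0.826, -0.002]
contact_force: [12.5, -0.7, -2.7]
gripper_width: 0.251
grasp_force: 5.8
```

>>> {"fn": "jog_arm", "kwargs": {
  "deltas": [
    [0,0,0,0,0,0,0.22],
    [0.0009,-0.0004,0,0,0,0,0.2],
    [0,0,0,0,0,0,0.15],
    [0,0,0,0,0,0,0.1],
    [0,0,0,0,0,0,0.1],
    [0,0,0,0,0,0,0.1]
  ],
  "newtons": 25
}}

```text
t: 16.45
eef_pos: [0.5278, 0.358, 0.1282]
tool_rot: [0.004, -0.562, 0.827, -0.003]
contact_force: [15.8, -2.7, -2.3]
gripper_width: 0.164
grasp_force: 24.6
```

```bash
python3 - <<'E'
from h import *
c=snap("side","side9"); t=snap("top","top9")
b=cv2.resize(cv2.cvtColor(t["img"],cv2.COLOR_RGB2BGR)[175:245,230:305],None,fx=6.5,fy=6.5,interpolation=3)
a=cv2.resize(cv2.cvtColor(c["img"],cv2.COLOR_RGB2BGR)[130:230,210:290],None,fx=3.6,fy=3.6,interpolation=3)
o=np.zeros((455,780,3),np.uint8);o[:,:b.shape[1]]=b;o[:360,b.shape[1]:b.shape[1]+288]=a[:,:]
cv2.imwrite("pics/v9.png",o); g=bot.get_obs();print(g["eef_pos"],g["contact_force"],g["grasp_force"],g["gripper_width"])
print(blob(t,"r",(262,212,278,227)),blob(t,"y",(255,222,275,238)),blob(load("top7"),"y",(255,222,275,238)))
for f in("side7","side9"): print(blob(load(f),"r",(222,195,236,212)))
E
```

```text
[0.52783523 0.35801718 0.12818277] [16.73422335 -2.63737325 -2.81218371] 24.64528746320866 0.16475468033977747
(array([267.52302632, 220.78289474]), np.float64(304.0)) (array([263.88096988, 230.17927994]), np.float64(1361.0)) (array([263.27232895, 230.78665319]), np.float64(2967.0))
(array([228.53448276, 204.74137931]), np.float64(58.0))
(array([228.36912752, 204.43624161]), np.float64(149.0))
```

View pics/v9.png

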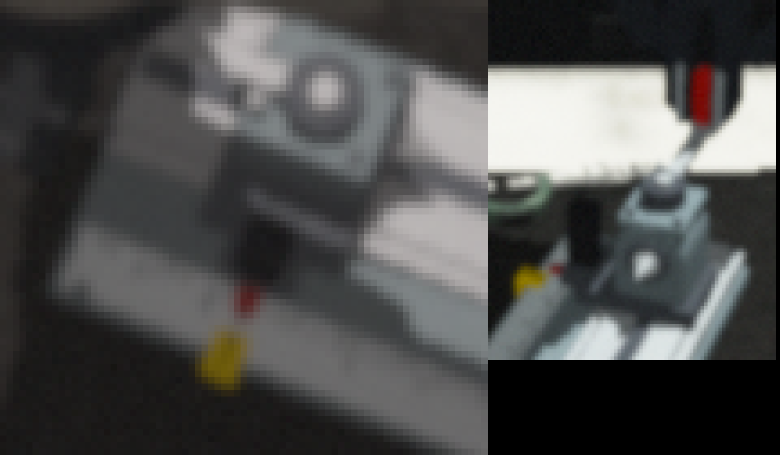

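>>> {"fn": "jog_arm", "kwargs": {
  "deltas": [
    [-0.0014,0.0005,0,0,0,0,0.1],
    [0,0,0,0,0,0,0.1],
    [0,0,0,0,0,0,0.1],
    [0,0,0,0,0,0,0.1]
  ]
}}

```text
t: 16.95
eef_pos: [0.5277, 0.3581, 0.1282]
tool_rot: [0.005, -0.562, 0.827, -0.004]
contact_force: [18.9, -2.9, -3.2]
gripper_width: 0.165
grasp_force: 24.8
```

```bash
python3 - <<'E'
from h import *
t=snap("top","top10"); g=bot.get_obs();print(g["eef_pos"],g["contact_force"],g["q"])
cy,pr=blob(t,"y",(255,222,275,238))[0],blob(t,"r",(262,212,278,227))[0]; print(cy,pr,"dy",(onz(t,cy,.026)-onz(t,pr,.03))[:2]@YB)
E
```

```text
[0.52769684 0.35805032 0.12822568] [18.38550029 -2.52868299 -2.77759006] [-0.00976399  0.78535464 -1.0256124   1.71021555  0.76288843  1.08882098
  1.48042147]
[263.87416728 230.1761658 ] [267.53896104 220.78571429] dy 8.684756952415268e-05
```

```bash
python3 -c "
from station import bot
print(bot.hand_in())"
```

```text
the job is handed in; nothing more can be done
None
```

I handed the job in with the tailstock pointer lined up with the clip line (last camera check about 0.1 mm, good to roughly 0.5 mm) and the gripper still holding the lever on its stop pin with about 18 N at the wrist. I saw no sign that the clip had shifted and sent the arm nowhere near the micrometer, bearing or plug gauge.

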